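# Make up the feeding and cleaning kits on the rooftop plant stand

### The job

Make up two kits on the plant stand from the stock lying on the bench: the feeding kit, which is the clip-lid tub and the steel scoop, on the highest (blue) tier, and the cleaning kit, which is the glass jar and the wooden brush, on the lowest (yellow) tier. Find each thing a free spot with its middle well inside the edge of its tier, the way up it was found, so that nothing on a tier touches its neighbours, and set the glass jar down gently rather than dropping it. Leave the bowl, the tin and the potted plant where they stand.

Things in the scene. Friction and masses are not known exactly. Their poses are not given: they have to be found in the camera images.
- scoop_grip (a point): Loose steel feed scoop, black handle, lying open side up, about 110 g; 120 x 38 mm, 30 high. The point, where to grip, is in the handle near the balance point, 17 mm above the underside; x runs along the scoop to the pan, z up. Handle (x -45 to +22 mm): bar 14 mm wide (y), 8 to 26 mm above the underside, small foot at its rear end. Pan (x +22 to +75 mm): 38 mm wide, back wall 30 mm high.
- tub_center (a point): White square plastic tub with an orange clip-on lid (closed, stays on), loose, about 160 g; 56 x 56 mm, 50 mm high. The point is its centre, 25 mm above its underside; x and y axes are square to its sides, z up.
- jar_center (a point): Round green glass jar with a steel lid, upright, loose, about 180 g; glass 54 mm across up to 46 mm, lid 50 mm across above that, 60 mm high in all. The point is on its axis, 30 mm above its underside; z up. Round, so its yaw is free.
- brush_center (a point): Wooden scrubbing brush lying with its stiff (rigid) tan bristles down, loose, about 90 g; 115 mm long (x), 40 mm wide (y), 34 mm high: bristles 32 mm wide and 18 mm high, wooden back above them 16 mm thick. The point is its centre, 17 mm above its underside; z up.
- tier_top: Fixed round wrought-aluminium tier on feet, one of a plant stand's three, stood side by side: flat plate 200 mm across, no rim, with a blue disc, top surface 55 mm above the bench (the highest). Origin: on its axis at bench level, z up; its yaw carries no meaning. Place of the feeding kit. The white bowl stands on it near the edge.
- tier_mid: Fixed round wrought-aluminium tier on feet, one of a plant stand's three, stood side by side: flat plate 200 mm across, no rim, with a green disc, top surface 40 mm above the bench (the middle one). Origin: on its axis at bench level, z up; its yaw carries no meaning. Takes no kit. The potted plant stands on it.
- tier_low: Fixed round wrought-aluminium tier on feet, one of a plant stand's three, stood side by side: flat plate 200 mm across, no rim, with a yellow disc, top surface 25 mm above the bench (the lowest). Origin: on its axis at bench level, z up; its yaw carries no meaning. Place of the cleaning kit. The red tin stands on it near the edge.
- bowl: White ceramic feeding bowl, loose, to be left alone: 64 mm across the rim, 42 mm across the foot, 34 mm high, on the blue tier about 50 mm off the tier's centre. Origin: centre of its underside.
- tin: Round all-red lidded tin, loose, to be left alone: 51 mm across, 34 mm high, on the yellow tier about 55 mm off the tier's centre. Origin: centre of its underside.
- plant: Small succulent in a terracotta pot, loose, to be left alone: 70 mm across, 80 mm high in all, near the centre of the green tier. Origin: centre of its underside.
Not all that is in view belongs to the job. What is shaped like the part that bears scoop_grip but turquoise is not meant.

How it is judged:
By the outcome, as a careful person would: the job done as asked, in the order asked, and still so for the second after the job is handed in, with the robot touching nothing.
It also fails if it takes over 120 s, if anything falls off the work surface, if the arm or the gripper's body presses on something with over 40 N, if the wrist force passes 120 N, or if a joint passes its speed limit or range.

### The arm

A 6-joint arm with a two-finger parallel gripper is mounted at the origin on the work surface. World frame = base frame: x ahead of the robot, y to its left, z up, the work surface at z = 0. Lengths are in mm, angles in rad, forces in N, time in s.
With the tool pointing down it reaches from about 350 to 875 mm from the base axis. Payload 4.2 kg.
Tool frame: the origin (TCP) lies midway between the tips of the shut fingers; the grasp point (between the pads) lies 19 mm behind it; z points along the fingers, y is the line along which they close (so a half turn about z gives the same grasp; the last joint's range is limited). The gripper opens to 85 mm and grips with 20 to 120 N. Pads are 22 mm wide; open, the fingers measure 114 mm over their backs; the gripper's body (76 mm by 85 mm) begins 54 mm behind the grasp point. The pads swing forward as they close: fully open they stand 13 mm farther back than shut.
Start: joints at [1.467, 0.385, 0.008, 0, -1.194, -0.259], TCP at [221.775, 584.307, 231.312] pointing down, gripper open.
Joint ranges: [-3.14, 3.14], [-1.21, 2.06], [-1.07, 1.41], [-3.16, 2.05], [-2.99, -0.16], [-3.1, 3.1]. Speed limits (rad/s): [2.79, 2.79, 3.14, 3.14, 3.14, 3.14].

### API

Orientations are given as a unit quaternion [x, y, z, w].
In Python, from bench import arm gives the robot as it stands.
- The arm moves only by the tool send_rows, never from a script. Its argument "targets" is a list of rows, each an object of numbers: "gripper": the gripper command: -1 is fully open, 1 is shut, values between are in proportion; "x", "y", "z": the shift along the tool's x, y, z in cm; "ax", "ay", "az": the turn, a rotation vector about the tool's x, y, z in degrees. A call has 1 to 5 rows; each row shifts and turns the commanded pose from where the row before left it, along the tool's axes as they then stand; what a row does not reach is not made up. A row lasts 1/12 s, in which the tool goes at most 41.7 mm and 7.16 degrees, less where a joint would pass 70% of its speed; a pose out of reach is approached as far as the arm can. A call is refused whole if a number of a shift passes 4.17 or a number of a turn 7.16, either way. A call with a gripper value outside its range is refused whole. The fingers move at their own pace and stop on an object; the grip force is fixed at half the most. Time passes only in rows, so rows that do not move let the fingers close. It gives the time, the measured TCP pose, the force, the opening and the grip force at its end, in the units of the state.
- arm.read_state(): the state, without advancing time (a new reading comes with each control period).
- arm.get_image(name): name is "scene" or "top" or "wrist"; returns (picture, depth): 420x560x3 uint8, red, green, blue; 420x560 float32, mm along the optical axis (not along the pixel's ray), 0 where there is no reading.
- arm.camera_model(name): a dict with "fx", "fy", "cx", "cy" (pixels), "cam_to_world" (4x4, takes a point from camera to world coordinates). Camera axes: x right, y down, z forward; pixel columns grow to the right and rows downward; lengths in mm; the calibration is good to about 2 mm. A picture is of the moment at which its call begins: read the wrist's pose just before it. camera_model takes no time and is no camera call; for the wrist camera it gives the pose at the moment of the call.
- arm.job_done(): hands the job in; it is judged then, once.
Trained networks look in the newest picture that a camera, given by its name, has taken for a name from the list of things; names that differ only in an ending like _2 or _b are one class to them, and where a whole thing is asked for, a point or a joint stands for the part that bears it (a point fixed in the world has none). Each returns a list of dicts, best first, with "score" (0 to 1); they miss things now and then, are a little off and sometimes report something else, mostly with a low value. They report only what shows in the picture. A call takes as long as a camera call. They do not tell look-alikes from the thing itself.
- arm.boxes_of(camera, thing): "rect" ([left, top, width, height] in pixels, round what is visible of it).
The state is a dict: "clock": time; "joints": joint angles; "joint_vel": joint speeds; "joint_efforts": joint torques, N m; "position": TCP position; "ee_rot": TCP orientation; "contact_force": force on the tool from outside, world axes, zero at the start; "wrist_torque": the same for the moment, N m; "gripper_width": finger opening in mm; "grasp_force": force on a finger pad.
Only numpy, scipy, OpenCV 4.12 (cv2) and the standard library are available. Lean on these libraries where they do the work, as an engineer would, in place of code of your own. Each camera call takes 0.05 s, during which the arm holds its last target. There are 200 camera calls.

## Working session

There is one attempt and no reset: what is moved stays moved. The work goes in short steps, Python scripts to look and compute and a tool call to move; the robot and the scene stay as the last step left them, time stands still between calls to the robot, and variables do not carry over. Pictures are saved under pics/ and viewed, at most 14 in all, crops included, and the job is handed in when it is done.

Besides the shell and the picture viewer there is one more tool, called after "Emit:" by a JSON object that holds its "op" and its "data", one argument or row to a line. send_rows: Moves the arm, as the interface text tells. Its arguments: {"type":"object","properties":{"targets":{"type":"array"}},"required":["targets"]}

```bash
mkdir -p pics; ls; cat > h.py <<'E'
import numpy as np, cv2
from bench import arm
def snap(c,f=None):
    im,d=arm.get_image(c); m=arm.camera_model(c)
    if f: cv2.imwrite(f'pics/{f}.png',cv2.cvtColor(im,cv2.COLOR_RGB2BGR))
    return im,d,m
def cloud(d,m):
    v,u=np.mgrid[:d.shape[0],:d.shape[1]]
    P=np.stack([(u-m['cx'])/m['fx']*d,(v-m['cy'])/m['fy']*d,d,np.ones_like(d)],-1)
    return (P@np.array(m['cam_to_world']).T)[...,:3]
E
python3 - <<'E'
from h import *
im,d,m=snap('top','top0'); np.savez('top0.npz',im=im,d=d,P=cloud(d,m))
P=cloud(d,m)
for t in ['scoop_grip','tub_center','jar_center','brush_center','tier_top','tier_mid','tier_low','bowl','tin','plant']:
    for b in arm.boxes_of('top',t)[:3]:
        l,tp,w,h=b['rect']; c=P[int(tp+h/2),int(l+w/2)]
        print(t,round(b['score'],2),np.round(b['rect']),np.round(c))
im,d,m=snap('scene','scene0')
s=arm.read_state();print(s['position'],s['ee_rot'],s['clock'])
E
```

```text
pics
scoop_grip 0.82 [243. 238.  19.  43.] [449. 107.  22.]
scoop_grip 0.78 [195. 117.  36.  26.] [819. 214.  30.]
scoop_grip 0.32 [375. 267.  25.  40.] [ 369. -259.   39.]
tub_center 0.95 [179. 280.  22.  25.] [363. 273.  51.]
jar_center 0.65 [316. 257.  26.  20.] [ 425. -101.   62.]
brush_center 0.65 [376. 265.  25.  43.] [ 368. -263.   32.]
brush_center 0.26 [378. 195.  25.  23.] [ 578. -261.  104.]
tier_top 0.68 [155. 173.  70.  73.] [588. 275.  57.]
tier_top 0.55 [255. 154.  74.  69.] [646.  -5.  23.]
tier_mid 0.84 [347. 170.  74.  73.] [ 577. -243.  115.]
tier_low 0.7 [258. 152.  69.  71.] [648.  -8.  28.]
bowl 0.69 [162. 212.  24.  24.] [549. 315.  62.]
tin 0.71 [306. 175.  13.  23.] [643. -62.  62.]
[221.79133016 584.30791614 231.33548787] [ 9.83592259e-01 -1.80405842e-01  8.95278282e-09 -2.59410543e-05] 0.6
```

```bash
python3 - <<'E'
import cv2
a=cv2.imread('pics/top0.png'); c=a[100:320,140:420]; cv2.imwrite('pics/topc.png',cv2.resize(c,None,fx=2.7,fy=2.7,interpolation=cv2.INTER_CUBIC))
E
```

```text
(no output)
```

View pics/topc.png

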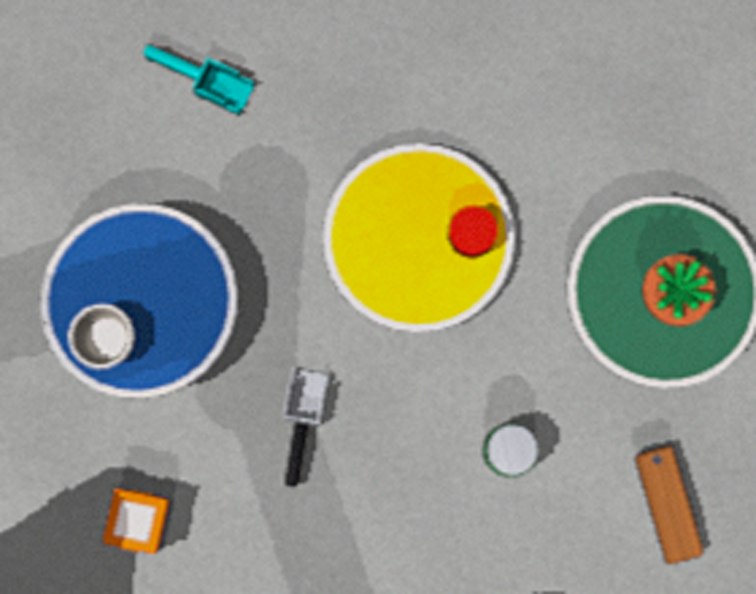

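View pics/scene0.png

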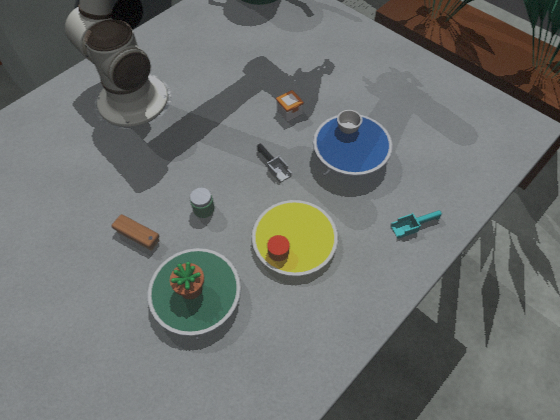

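The top crop shows two scoops. The turquoise one is at top-image (213,130). The steel one with the black handle is at (253,257), and it's the one meant. The tub is at (190,292), the jar at (329,267) and the brush at (388,286). The bowl stands on blue at (177,224) and the tin on yellow at (315,186).

```bash
cat >> h.py <<'E'
def rect(P,c,r,z0,z1):
    q=P.reshape(-1,3); q=q[(np.hypot(*(q[:,:2]-c).T)<r)&(q[:,2]>z0)&(q[:,2]<z1)]
    (x,y),(w,h),a=cv2.minAreaRect(q[:,:2].astype(np.float32))
    if w<h: w,h,a=h,w,a+90
    return len(q),np.round([x,y,w,h,a%180],1),np.round(np.percentile(q[:,2],[5,50,95])),np.round(q.mean(0),1)
E
python3 - <<'E'
from h import *
z=np.load('top0.npz'); P=z['P']; im=z['im'].astype(int)
for n,c,r,a,b in [('tub',(363,273),50,42,60),('tubbody',(363,273),50,12,60),('scoop',(449,107),85,8,45),('jar',(425,-101),45,50,70),('brush',(368,-262),80,26,45),('low',(648,-8),120,15,34),('top',(588,275),120,48,63),('bowl',(549,315),45,75,100),('tin',(643,-62),40,50,70)]:
    print(n,*rect(P,np.array(c),r,a,b))
# black handle
M=(im.max(-1)<70)&(P[...,2]>8)&(np.hypot(P[...,0]-449,P[...,1]-107)<85)
q=P[M];print('handle',len(q),q.mean(0)); M2=(im.max(-1)>90)&(P[...,2]>10)&(np.hypot(P[...,0]-449,P[...,1]-107)<85);print('pan',P[M2].mean(0))
m=arm.camera_model('top');print(np.round(m['cam_to_world'],2),m['fx'])
m=arm.camera_model('wrist');print(np.round(m['cam_to_world'],2),m['fx'])
E
```

```text
tub 440 [362.5 275.1  57.4  56.  169.3] [45. 50. 54.] [362.4 274.7  49.8]
tubbody 480 [362.6 274.9  57.5  56.2 167.1] [28. 49. 54.] [362.5 272.9  47.7]
scoop 204 [446.2 104.9 137.1 108.1 139.2] [11. 25. 31.] [445.4 112.2  23.7]
jar 276 [ 425.4 -102.    48.7   48.    88.9] [54. 59. 64.] [ 425.2 -101.7   59.3]
brush 619 [ 367.4 -260.6  114.9   40.5   14.7] [28. 33. 38.] [ 367.6 -259.9   32.9]
low 3599 [647.9 -14.  197.7 197.7 168. ] [20. 24. 29.] [646.5  -9.5  24.3]
top 3789 [583.3 271.8 198.4 198.3  36.1] [50. 55. 60.] [585.4 268.1  54.9]
bowl 164 [543.9 302.3  62.3  59.5  89.6] [77. 87. 92.] [545.4 306.4  85.9]
tin 260 [648.3 -69.   49.2  46.8 177.5] [54. 59. 63.] [647.9 -68.7  58.6]
handle 99 [425.23550267 114.77592704  24.81481217]
pan [466.89257609 109.94209247  24.01312163]
[[-2.00000e-02 -9.90000e-01  1.30000e-01  4.07670e+02]
 [-1.00000e+00  2.00000e-02  0.00000e+00  1.08700e+01]
 [-0.00000e+00 -1.30000e-01 -9.90000e-01  1.38903e+03]
 [ 0.00000e+00  0.00000e+00  0.00000e+00  1.00000e+00]] 492.3446495786551
[[-3.5000e-01 -8.8000e-01 -3.0000e-01  3.0097e+02]
 [-9.3000e-01  3.4000e-01  1.2000e-01  5.5518e+02]
 [-0.0000e+00  3.3000e-01 -9.5000e-01  3.7352e+02]
 [ 0.0000e+00  0.0000e+00  0.0000e+00  1.0000e+00]] 343.5413536971526
```

```bash
cat >> h.py <<'E'
def yaw():
    q=arm.read_state()['ee_rot']; return np.degrees(2*np.arctan2(q[1],q[0]))
def go(x,y,z,th):
    s=arm.read_state(); p=s['position']; t=np.radians(yaw()); d=np.array([x,y,z])-p
    w=(th-np.degrees(t)+90)%180-90   # half-turn free
    print('shift cm x %.2f y %.2f z %.2f'%((d[0]*np.cos(t)+d[1]*np.sin(t))/10,(d[0]*np.sin(t)-d[1]*np.cos(t))/10,-d[2]/10),
     'az %.1f'%-w,'| TCP',np.round(p,1),'yaw %.1f'%np.degrees(t),'j6 %.2f'%s['joints'][5],'t %.1f'%s['clock'],'w %.1f'%s['gripper_width'])
E
cat > plan.py <<'E'
import numpy as np
from scipy.optimize import differential_evolution as DE
from scipy.spatial.distance import cdist
def R(x,y,a,l,w,off=0):
    s=np.linspace(-.5,.5,12); e=np.ones(12)*.5
    b=np.r_[np.c_[s*l,e*w],np.c_[s*l,-e*w],np.c_[e*l,s*w],np.c_[-e*l,s*w],np.c_[s*l,0*s]]; b[:,0]+=off
    c,n=np.cos(a),np.sin(a); return b@np.array([[c,n],[-n,c]])+[x,y]
ro=lambda b,r:max(0,np.hypot(*b.T).max()-r)
bowl=np.array([[-39,32]]); tin=np.array([[0,-56]])
def feed(p,full=0):
    x,y,a,u,v,b=p; T=R(x,y,a,56,56); S=R(u,v,b,120,38,15); fT=R(x,y,a,24,104); fS=R(u,v,b,24,64)
    g=[cdist(T,bowl).min()-32,cdist(S,bowl).min()-32,cdist(T,S).min(),cdist(fT,bowl).min()-32+3,cdist(fS,bowl).min()-32+3,cdist(fS,T).min()+3]
    return g if full else -min(g)+ro(T,93)+ro(S,96)
def clean(p,full=0):
    x,y,a,u,v,b=p; J=np.array([[x,y]]); B=R(u,v,b,115,40); fJ=R(x,y,a,24,100); fB=R(u,v,b,24,88)
    g=[cdist(J,tin).min()-52.5,cdist(B,tin).min()-25.5,cdist(B,J).min()-27,cdist(fJ,tin).min()-25.5+3,cdist(fB,tin).min()-25.5+3,cdist(fB,J).min()-27+3]
    return g if full else -min(g)+max(0,np.hypot(x,y)-62)+ro(B,96)
for f in (feed,clean):
    r=DE(f,[(-65,65),(-65,65),(0,3.15)]+[(-60,60),(-60,60),(-3.15,3.15)],seed=1,maxiter=400,tol=1e-6,popsize=25)
    print(f.__name__,np.round(r.x,2),'deg',np.degrees(r.x[[2,5]]).round(),r.fun,np.round(f(r.x,1),1))
E
python3 plan.py; python3 -c "
from h import *
go(362.5,274.5,180,-12)"
```

```text
feed [ 5.068e+01  2.214e+01  3.000e-02 -1.304e+01 -5.643e+01  3.000e-02] deg [2. 2.] -29.301849019906705 [29.3 38.3 29.3 48.3 29.3 34. ]
clean [-61.19  10.01   2.61  38.42  41.93  -0.74] deg [150. -43.] -37.50729971009677 [37.5 52.7 44.  51.8 37.5 37.5]
shift cm x 24.15 y 23.97 z 5.13 az -8.8 | TCP [221.8 584.3 231.3] yaw -20.8 j6 -0.26 t 0.6 w 85.0
```

Emit:
{"op": "send_rows", "data": {
  "targets": [
    {"gripper": -1,"x": 2.4,"y": 2.4,"z": 0.5,"az": -2},
    {"gripper": -1,"x": 2.4,"y": 2.4,"z": 0.5,"az": -2},
    {"gripper": -1,"x": 2.4,"y": 2.4,"z": 0.5,"az": -2},
    {"gripper": -1,"x": 2.4,"y": 2.4,"z": 0.5,"az": -2},
    {"gripper": -1,"x": 2.4,"y": 2.4,"z": 0.5}
  ]
}}

```text
$.targets[0]: bad value
```

Emit:
{"op": "send_rows", "data": {
  "targets": [
    {"gripper": -1,"x": 2.2,"y": 2.4,"z": 0.5},
    {"gripper": -1,"x": 2.2,"y": 2.4,"z": 0.5},
    {"gripper": -1,"x": 2.2,"y": 2.4,"z": 0.5},
    {"gripper": -1,"x": 2.2,"y": 2.4,"z": 0.5},
    {"gripper": -1}
  ]
}}

```text
$.targets[0]: bad value
```

```bash
python3 -c "
from h import *
im,d,m=snap('wrist','w1');P=cloud(d,m);np.savez('w1.npz',P=P,im=im)
for a,b in [(40,60),(20,60)]: print(*rect(P,np.array((362.5,274.5)),50,a,b))
go(362.5,274.5,180,-12)"
```

```text
Traceback (most recent call last):
  File "h.py", line 15, in rect
    return len(q),np.round([x,y,w,h,a%180],1),np.round(np.percentile(q[:,2],[5,50,95])),np.round(q.mean(0),1)
                                                       ~~~~~~~~~~~~~^^^^^^^^^^^^^^^^^^
IndexError: index -1 is out of bounds for axis 0 with size 0
```

View pics/w1.png

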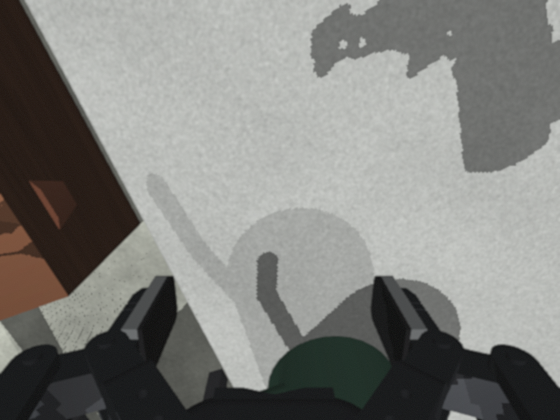

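The picture shows only the bench edge and the fingers at (150,320) and (400,310), because the arm did not move. Rows probably need every key, so I'll send full rows.

Emit:
{"op": "send_rows", "data": {
  "targets": [
    {"gripper": -1,"x": 2.4,"y": 2.4,"z": 0.5,"ax": 0,"ay": 0,"az": 0},
    {"gripper": -1,"x": 2.4,"y": 2.4,"z": 0.5,"ax": 0,"ay": 0,"az": 0},
    {"gripper": -1,"x": 2.4,"y": 2.4,"z": 0.5,"ax": 0,"ay": 0,"az": 0},
    {"gripper": -1,"x": 2.4,"y": 2.4,"z": 0.5,"ax": 0,"ay": 0,"az": 0},
    {"gripper": -1,"x": 2.4,"y": 2.4,"z": 0.5,"ax": 0,"ay": 0,"az": 0}
  ]
}}

```text
clock: 1.07
position: [291.8, 428.1, 206.3]
ee_rot: [0.984, -0.18, 0.0, -0.0]
contact_force: [1.4, 0.3, 0.4]
gripper_width: 85.5
grasp_force: 0.0
```

Emit:
{"op": "send_rows", "data": {
  "targets": [
    {"gripper": -1,"x": 2.4,"y": 2.4,"z": 0.5,"ax": 0,"ay": 0,"az": 0},
    {"gripper": -1,"x": 2.4,"y": 2.4,"z": 0.5,"ax": 0,"ay": 0,"az": 0},
    {"gripper": -1,"x": 2.4,"y": 2.4,"z": 0.5,"ax": 0,"ay": 0,"az": 0},
    {"gripper": -1,"x": 2.4,"y": 2.4,"z": 0.5,"ax": 0,"ay": 0,"az": 0},
    {"gripper": -1,"x": 2.4,"y": 2.4,"z": 0.5,"ax": 0,"ay": 0,"az": 0}
  ]
}}

```text
clock: 1.48
position: [361.4, 273.3, 181.5]
ee_rot: [0.984, -0.18, 0.0, -0.0]
contact_force: [1.5, 0.3, -0.6]
gripper_width: 85.0
grasp_force: 0.0
```

Emit:
{"op": "send_rows", "data": {
  "targets": [
    {"gripper": -1,"x": 0,"y": 0,"z": 0,"ax": 0,"ay": 0,"az": -4.5},
    {"gripper": -1,"x": 0,"y": 0,"z": 0,"ax": 0,"ay": 0,"az": -4.5},
    {"gripper": -1,"x": 0,"y": 0,"z": 0,"ax": 0,"ay": 0,"az": 0}
  ]
}}

```text
clock: 1.73
position: [361.3, 274.2, 181.6]
ee_rot: [0.995, -0.103, 0.0, -0.0]
contact_force: [-1.0, 0.6, 0.2]
gripper_width: 85.4
grasp_force: 0.0
```

```bash
python3 -c "
from h import *
im,d,m=snap('wrist','w2');P=cloud(d,m);np.savez('w2.npz',P=P,im=im)
for a,b in [(40,60),(20,60)]: print(*rect(P,np.array((362.5,274.5)),45,a,b))
go(362.5,274.5,180,-12)"
```

```text
4357 [363.1 273.1  58.6  55.8 166.3] [47. 50. 51.] [365.3 272.8  49.5]
4556 [363.1 273.1  58.6  55.8 166.3] [44. 50. 51.] [366.4 272.6  48.7]
shift cm x 0.13 y -0.02 z 0.16 az 0.1 | TCP [361.2 274.6 181.6] yaw -11.9 j6 0.35 t 1.8 w 85.8
```

View pics/w2.png

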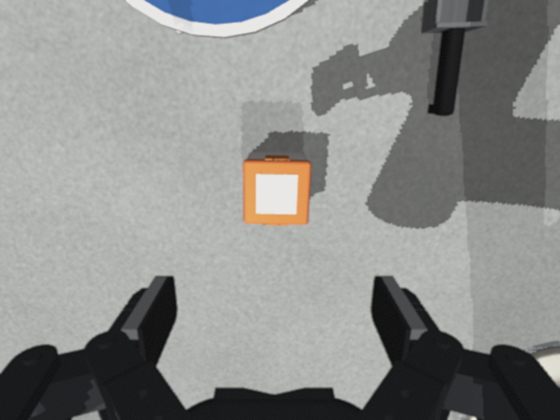

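The tub is centred at (277,192), square to the fingers to within 2°, with its clip at the top edge (the far side). I'll descend onto it.

Emit:
{"op": "send_rows", "data": {
  "targets": [
    {"gripper": -1,"x": 0.1,"y": 0.1,"z": 4,"ax": 0,"ay": 0,"az": 1.5},
    {"gripper": -1,"x": 0,"y": 0,"z": 4,"ax": 0,"ay": 0,"az": 0},
    {"gripper": -1,"x": 0,"y": 0,"z": 4,"ax": 0,"ay": 0,"az": 0},
    {"gripper": -1,"x": 0,"y": 0,"z": 3.5,"ax": 0,"ay": 0,"az": 0},
    {"gripper": -1,"x": 0,"y": 0,"z": 1.9,"ax": 0,"ay": 0,"az": 0}
  ]
}}

```text
clock: 2.2
position: [360.3, 272.2, 4.1]
ee_rot: [0.993, -0.117, -0.001, 0.002]
contact_force: [-0.1, -0.2, -0.7]
gripper_width: 85.5
grasp_force: 0.0
```

Emit:
{"op": "send_rows", "data": {
  "targets": [
    {"gripper": 1,"x": 0,"y": 0,"z": 0,"ax": 0,"ay": 0,"az": 0},
    {"gripper": 1,"x": 0,"y": 0,"z": 0,"ax": 0,"ay": 0,"az": 0},
    {"gripper": 1,"x": 0,"y": 0,"z": 0,"ax": 0,"ay": 0,"az": 0},
    {"gripper": 1,"x": 0,"y": 0,"z": 0,"ax": 0,"ay": 0,"az": 0},
    {"gripper": 1,"x": 0,"y": 0,"z": 0,"ax": 0,"ay": 0,"az": 0}
  ]
}}

```text
clock: 2.62
position: [362.3, 274.5, 8.7]
ee_rot: [0.993, -0.116, 0.001, -0.002]
contact_force: [-0.8, 1.3, -0.8]
gripper_width: 55.1
grasp_force: 63.5
```

```bash
python3 -c "
from h import *
go(630,289,120,0);print(arm.read_state()['grasp_force'])"
```

```text
shift cm x 25.72 y -7.57 z -11.13 az -13.3 | TCP [362.3 274.5   8.7] yaw -13.3 j6 0.33 t 2.6 w 55.1
63.51029992103577
```

Emit:
{"op": "send_rows", "data": {
  "targets": [
    {"gripper": 1,"x": 0,"y": 0,"z": -3,"ax": 0,"ay": 0,"az": 0},
    {"gripper": 1,"x": 0,"y": 0,"z": -4,"ax": 0,"ay": 0,"az": 0},
    {"gripper": 1,"x": 0,"y": 0,"z": -4,"ax": 0,"ay": 0,"az": 0},
    {"gripper": 1,"x": 2.5,"y": -0.8,"z": 0,"ax": 0,"ay": 0,"az": 0},
    {"gripper": 1,"x": 3.2,"y": -1,"z": 0,"ax": 0,"ay": 0,"az": 0}
  ]
}}

```text
clock: 3.03
position: [421.8, 279.4, 122.4]
ee_rot: [0.993, -0.114, 0.002, -0.004]
contact_force: [-0.5, 1.0, -1.8]
gripper_width: 55.6
grasp_force: 64.7
```

Emit:
{"op": "send_rows", "data": {
  "targets": [
    {"gripper": 1,"x": 3.5,"y": -1,"z": 0,"ax": 0,"ay": 0,"az": 0},
    {"gripper": 1,"x": 3.5,"y": -1,"z": 0,"ax": 0,"ay": 0,"az": 0},
    {"gripper": 1,"x": 3.5,"y": -1,"z": 0,"ax": 0,"ay": 0,"az": 0},
    {"gripper": 1,"x": 3.5,"y": -1,"z": 0,"ax": 0,"ay": 0,"az": 0},
    {"gripper": 1,"x": 3.5,"y": -1,"z": 0,"ax": 0,"ay": 0,"az": 0}
  ]
}}

```text
clock: 3.45
position: [604.7, 286.2, 118.3]
ee_rot: [0.993, -0.116, 0.0, -0.001]
contact_force: [-0.2, 1.0, -2.1]
gripper_width: 55.0
grasp_force: 64.7
```

Emit:
{"op": "send_rows", "data": {
  "targets": [
    {"gripper": 1,"x": 2.5,"y": -0.8,"z": 0,"ax": 0,"ay": 0,"az": 0},
    {"gripper": 1,"x": 0,"y": 0,"z": 0,"ax": 0,"ay": 0,"az": -4.5},
    {"gripper": 1,"x": 0,"y": 0,"z": 0,"ax": 0,"ay": 0,"az": -4.5},
    {"gripper": 1,"x": 0,"y": 0,"z": 0,"ax": 0,"ay": 0,"az": -4.4},
    {"gripper": 1,"x": 0,"y": 0,"z": 0,"ax": 0,"ay": 0,"az": 0}
  ]
}}

```text
clock: 3.87
position: [629.3, 288.2, 117.8]
ee_rot: [1.0, 0.001, 0.0, -0.0]
contact_force: [0.1, 0.7, -1.7]
gripper_width: 55.0
grasp_force: 64.7
```

```bash
python3 -c "
from h import *
im,d,m=snap('wrist','w3')
go(630,289,65,0)
im,d,m=snap('top');P=cloud(d,m)
print(*rect(P,np.array((545,304)),45,75,100))"
```

```text
shift cm x 0.08 y -0.07 z 5.29 az -0.0 | TCP [629.2 288.3 117.9] yaw -0.0 j6 0.91 t 3.9 w 54.9
171 [543.8 302.1  62.6  58.9  88.2] [77. 87. 92.] [545.5 306.4  85.8]
```

View pics/w3.png

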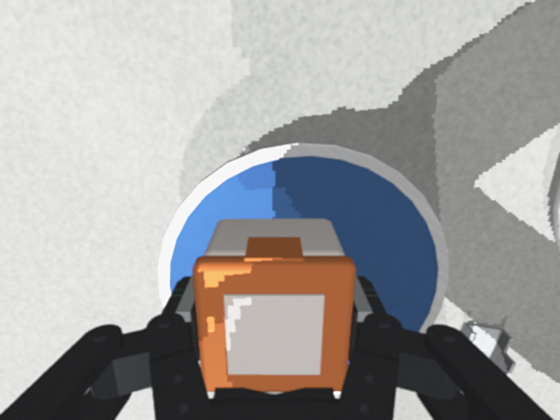

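The tub is held level between the fingers at (275,320), above the blue tier. The bowl hasn't moved. I'll lower it.

Emit:
{"op": "send_rows", "data": {
  "targets": [
    {"gripper": 1,"x": 0.1,"y": -0.1,"z": 2,"ax": 0,"ay": 0,"az": 0},
    {"gripper": 1,"x": 0,"y": 0,"z": 2,"ax": 0,"ay": 0,"az": 0},
    {"gripper": 1,"x": 0,"y": 0,"z": 0.8,"ax": 0,"ay": 0,"az": 0},
    {"gripper": 1,"x": 0,"y": 0,"z": 0.4,"ax": 0,"ay": 0,"az": 0},
    {"gripper": 1,"x": 0,"y": 0,"z": 0.1,"ax": 0,"ay": 0,"az": 0}
  ]
}}

```text
clock: 4.38
position: [630.1, 289.3, 64.0]
ee_rot: [1.0, 0.001, -0.0, 0.0]
contact_force: [0.3, -0.2, -2.1]
gripper_width: 55.0
grasp_force: 64.6
```

Emit:
{"op": "send_rows", "data": {
  "targets": [
    {"gripper": 1,"x": 0,"y": 0,"z": 0,"ax": 0,"ay": 0,"az": 0},
    {"gripper": -0.6,"x": 0,"y": 0,"z": 0,"ax": 0,"ay": 0,"az": 0},
    {"gripper": -0.6,"x": 0,"y": 0,"z": 0,"ax": 0,"ay": 0,"az": 0},
    {"gripper": -0.6,"x": 0,"y": 0,"z": 0,"ax": 0,"ay": 0,"az": 0},
    {"gripper": -0.6,"x": 0,"y": 0,"z": 0,"ax": 0,"ay": 0,"az": 0}
  ]
}}

```text
clock: 4.8
position: [630.8, 289.8, 65.4]
ee_rot: [1.0, 0.001, 0.001, -0.001]
contact_force: [-0.2, 0.2, -0.5]
gripper_width: 67.9
grasp_force: 0.0
```

Emit:
{"op": "send_rows", "data": {
  "targets": [
    {"gripper": -0.6,"x": 0,"y": 0,"z": -2,"ax": 0,"ay": 0,"az": 0},
    {"gripper": -0.6,"x": 0,"y": 0,"z": -4,"ax": 0,"ay": 0,"az": 0},
    {"gripper": -0.6,"x": 0,"y": 0,"z": -4,"ax": 0,"ay": 0,"az": 0},
    {"gripper": -0.6,"x": 0,"y": 0,"z": -2,"ax": 0,"ay": 0,"az": 0},
    {"gripper": -0.6,"x": 0,"y": 0,"z": 0,"ax": 0,"ay": 0,"az": 0}
  ]
}}

```text
clock: 5.22
position: [633.5, 291.0, 192.5]
ee_rot: [1.0, 0.001, 0.006, -0.003]
contact_force: [0.4, 0.4, 0.7]
gripper_width: 68.7
grasp_force: 0.0
```

```bash
python3 -c "
from h import *
im,d,m=snap('wrist');P=cloud(d,m)
print(*rect(P,np.array((630,289)),50,95,120))
go(410,118,160,-10)"
```

```text
5762 [6.308e+02 2.898e+02 5.860e+01 5.610e+01 2.000e-01] [ 99. 101. 102.] [633.3 289.8 100.9]
shift cm x -22.22 y 17.19 z 2.88 az 10.1 | TCP [631.9 290.4 188.8] yaw 0.1 j6 0.91 t 5.3 w 68.3
```

Emit:
{"op": "send_rows", "data": {
  "targets": [
    {"gripper": -0.2,"x": -2.4,"y": 2.2,"z": 0,"ax": 0,"ay": 0,"az": 0},
    {"gripper": -0.2,"x": -2.4,"y": 2.2,"z": 0,"ax": 0,"ay": 0,"az": 0},
    {"gripper": -0.2,"x": -2.4,"y": 2.2,"z": 0,"ax": 0,"ay": 0,"az": 0},
    {"gripper": -0.2,"x": -2.4,"y": 2.2,"z": 0,"ax": 0,"ay": 0,"az": 0},
    {"gripper": -0.2,"x": -2.4,"y": 2.2,"z": 0.5,"ax": 0,"ay": 0,"az": 0}
  ]
}}

```text
clock: 5.68
position: [509.2, 178.1, 178.9]
ee_rot: [1.0, 0.001, -0.0, 0.0]
contact_force: [-0.2, -0.3, 0.1]
gripper_width: 51.3
grasp_force: 0.0
```

Emit:
{"op": "send_rows", "data": {
  "targets": [
    {"gripper": -0.2,"x": -2.6,"y": 2.2,"z": 1,"ax": 0,"ay": 0,"az": 0},
    {"gripper": -0.2,"x": -2.6,"y": 2.2,"z": 1,"ax": 0,"ay": 0,"az": 0},
    {"gripper": -0.2,"x": -2.4,"y": 2.4,"z": 0.5,"ax": 0,"ay": 0,"az": 5},
    {"gripper": -0.2,"x": 0,"y": 0,"z": 0,"ax": 0,"ay": 0,"az": 5},
    {"gripper": -0.2,"x": 0,"y": 0,"z": 0,"ax": 0,"ay": 0,"az": 0}
  ]
}}

```text
clock: 6.1
position: [432.7, 109.4, 153.5]
ee_rot: [0.996, -0.087, -0.001, 0.001]
contact_force: [0.6, -0.4, 0.3]
gripper_width: 51.1
grasp_force: 0.0
```

Emit:
{"op": "send_rows", "data": {
  "targets": [
    {"gripper": -0.2,"x": 0,"y": 0,"z": 0,"ax": 0,"ay": 0,"az": 0},
    {"gripper": -0.2,"x": 0,"y": 0,"z": 0,"ax": 0,"ay": 0,"az": 0}
  ]
}}

```text
clock: 6.27
position: [435.5, 111.7, 154.4]
ee_rot: [0.996, -0.085, 0.0, -0.0]
contact_force: [-0.5, -0.1, -0.2]
gripper_width: 51.6
grasp_force: 0.0
```

```bash
python3 - <<'E'
from h import *
im,d,m=snap('wrist','w4');P=cloud(d,m)
go(436,112,160,-10)
I=im.astype(int)
M=(P[...,2]>12)&(P[...,2]<45)&(np.hypot(P[...,0]-445,P[...,1]-110)<85)
q=P[M]; print(len(q),np.percentile(q[:,2],[5,50,95]))
c,(v)=q[:,:2].mean(0),np.linalg.eigh(np.cov(q[:,:2].T))[1][:,1]; v*=np.sign(v[0]); print(c,np.degrees(np.arctan2(v[1],v[0])))
t=(q[:,:2]-c)@v; print('ends',c+v*t.min(),c+v*t.max(),np.ptp(t))
H=P[M&(I.max(-1)<70)];c=H[:,:2].mean(0);v=np.linalg.eigh(np.cov(H[:,:2].T))[1][:,1];v*=np.sign(v[0]);t=(H[:,:2]-c)@v
print('handle',c,np.degrees(np.arctan2(v[1],v[0])),c+v*t.min(),c+v*t.max(),np.percentile(H[:,2],[5,50,95]))
E
```

```text
shift cm x 0.04 y -0.03 z -0.57 az 0.2 | TCP [435.5 111.8 154.3] yaw -9.8 j6 0.79 t 6.3 w 50.9
2153 [13.64331369 25.20548708 29.37303378]
[449.82374742 109.78687684] -10.44494980395296
ends [395.29295024 119.83937901] [511.94518674  98.33507463] 118.61778698556537
handle [428.29267862 112.45553304] -10.588541652202204 [396.23788373 118.44779007] [457.70723397 106.95683692] [23.12409646 25.08973352 26.38647968]
```

View pics/w4.png

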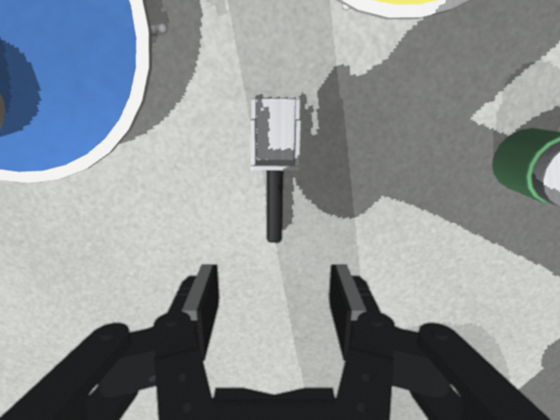

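The steel scoop with its black handle is at (275,170) and lines up with the tool. I'll grip the handle near the pan.

Emit:
{"op": "send_rows", "data": {
  "targets": [
    {"gripper": -0.2,"x": 0.45,"y": 0.05,"z": 4,"ax": 0,"ay": 0,"az": 0.7},
    {"gripper": -0.2,"x": 0,"y": 0,"z": 4,"ax": 0,"ay": 0,"az": 0},
    {"gripper": -0.2,"x": 0,"y": 0,"z": 3.5,"ax": 0,"ay": 0,"az": 0},
    {"gripper": -0.2,"x": 0,"y": 0,"z": 2.5,"ax": 0,"ay": 0,"az": 0},
    {"gripper": -0.2,"x": 0,"y": 0,"z": 1.0,"ax": 0,"ay": 0,"az": 0}
  ]
}}

```text
clock: 6.73
position: [437.6, 109.1, 0.5]
ee_rot: [0.996, -0.092, -0.003, 0.002]
contact_force: [-0.4, -0.0, -1.0]
gripper_width: 51.4
grasp_force: 0.0
```

Emit:
{"op": "send_rows", "data": {
  "targets": [
    {"gripper": -0.2,"x": 0,"y": 0,"z": 0,"ax": 0,"ay": 0,"az": 0},
    {"gripper": 1,"x": 0,"y": 0,"z": 0,"ax": 0,"ay": 0,"az": 0},
    {"gripper": 1,"x": 0,"y": 0,"z": 0,"ax": 0,"ay": 0,"az": 0},
    {"gripper": 1,"x": 0,"y": 0,"z": 0,"ax": 0,"ay": 0,"az": 0},
    {"gripper": 1,"x": 0,"y": 0,"z": 0,"ax": 0,"ay": 0,"az": 0}
  ]
}}

```text
clock: 7.15
position: [440.1, 110.6, 5.6]
ee_rot: [0.996, -0.092, 0.001, -0.001]
contact_force: [0.0, 1.6, 2.4]
gripper_width: 12.7
grasp_force: 59.7
```

Emit:
{"op": "send_rows", "data": {
  "targets": [
    {"gripper": 1,"x": 0,"y": 0,"z": 0,"ax": 0,"ay": 0,"az": 0},
    {"gripper": 1,"x": 0,"y": 0,"z": 0,"ax": 0,"ay": 0,"az": 0}
  ]
}}

```text
clock: 7.32
position: [440.1, 110.6, 5.6]
ee_rot: [0.996, -0.092, 0.001, -0.001]
contact_force: [-1.6, 1.9, 6.7]
gripper_width: 12.3
grasp_force: 60.3
```

```bash
python3 -c "
from h import *
go(570,221,130,0);print(arm.read_state()['grasp_force'])"
```

```text
shift cm x 10.75 y -13.23 z -12.44 az -10.6 | TCP [440.1 110.6   5.6] yaw -10.6 j6 0.78 t 7.3 w 12.3
60.33801734447479
```

Emit:
{"op": "send_rows", "data": {
  "targets": [
    {"gripper": 1,"x": 0,"y": 0,"z": -1.5,"ax": 0,"ay": 0,"az": 0},
    {"gripper": 1,"x": 0,"y": 0,"z": -3.5,"ax": 0,"ay": 0,"az": 0},
    {"gripper": 1,"x": 0,"y": 0,"z": -3.5,"ax": 0,"ay": 0,"az": 0},
    {"gripper": 1,"x": 0,"y": 0,"z": -3.0,"ax": 0,"ay": 0,"az": 0},
    {"gripper": 1,"x": 0,"y": 0,"z": -1.0,"ax": 0,"ay": 0,"az": 0}
  ]
}}

```text
clock: 7.73
position: [441.0, 110.8, 133.9]
ee_rot: [0.996, -0.092, 0.004, -0.002]
contact_force: [1.1, 0.1, -1.0]
gripper_width: 12.4
grasp_force: 59.3
```

Emit:
{"op": "send_rows", "data": {
  "targets": [
    {"gripper": 1,"x": 1.5,"y": -1.8,"z": 0,"ax": 0,"ay": 0,"az": 0},
    {"gripper": 1,"x": 2.5,"y": -3,"z": 0,"ax": 0,"ay": 0,"az": 0},
    {"gripper": 1,"x": 2.5,"y": -3,"z": 0,"ax": 0,"ay": 0,"az": 0},
    {"gripper": 1,"x": 2.5,"y": -3,"z": 0,"ax": 0,"ay": 0,"az": 0},
    {"gripper": 1,"x": 1.8,"y": -2.4,"z": 0,"ax": 0,"ay": 0,"az": 0}
  ]
}}

```text
clock: 8.15
position: [571.2, 221.1, 129.2]
ee_rot: [0.996, -0.092, 0.0, -0.0]
contact_force: [-0.1, 0.5, -1.3]
gripper_width: 12.6
grasp_force: 59.2
```

Emit:
{"op": "send_rows", "data": {
  "targets": [
    {"gripper": 1,"x": 0,"y": 0,"z": 0,"ax": 0,"ay": 0,"az": -3.5},
    {"gripper": 1,"x": 0,"y": 0,"z": 0,"ax": 0,"ay": 0,"az": -3.5},
    {"gripper": 1,"x": 0,"y": 0,"z": 0,"ax": 0,"ay": 0,"az": -3.6},
    {"gripper": 1,"x": 0,"y": 0,"z": 0,"ax": 0,"ay": 0,"az": 0},
    {"gripper": 1,"x": 0,"y": 0,"z": 0,"ax": 0,"ay": 0,"az": 0}
  ]
}}

```text
clock: 8.57
position: [569.0, 219.5, 129.0]
ee_rot: [1.0, -0.001, -0.0, 0.0]
contact_force: [0.3, 0.3, -1.2]
gripper_width: 12.9
grasp_force: 59.2
```

```bash
python3 -c "
from h import *
im,d,m=snap('wrist','w5')
go(570,221,64,0);s=arm.read_state();print(s['grasp_force'],s['contact_force'])"
```

```text
shift cm x 0.09 y -0.15 z 6.52 az -0.1 | TCP [569.1 219.5 129.2] yaw -0.1 j6 0.94 t 8.6 w 12.5
59.23476755619049 [ 0.45991679 -0.42495393 -1.56460329]
```

View pics/w5.png

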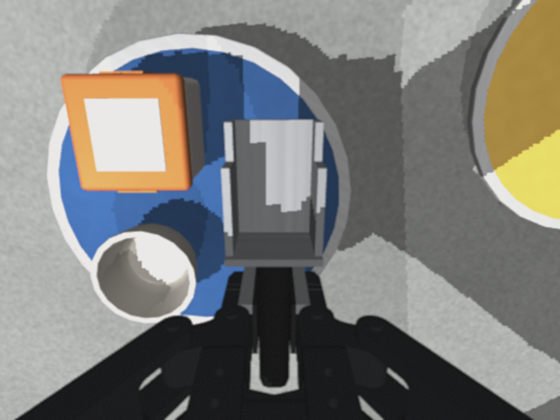

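The scoop is held level, pan at (275,190). The tub (130,130) and bowl (145,275) are clear of it. I'll lower it.

Emit:
{"op": "send_rows", "data": {
  "targets": [
    {"gripper": 1,"x": 0.1,"y": -0.1,"z": 2.5,"ax": 0,"ay": 0,"az": 0},
    {"gripper": 1,"x": 0,"y": 0,"z": 2.5,"ax": 0,"ay": 0,"az": 0},
    {"gripper": 1,"x": 0,"y": 0,"z": 0.9,"ax": 0,"ay": 0,"az": 0},
    {"gripper": 1,"x": 0,"y": 0,"z": 0.4,"ax": 0,"ay": 0,"az": 0},
    {"gripper": 1,"x": 0,"y": 0,"z": 0.3,"ax": 0,"ay": 0,"az": 0}
  ]
}}

```text
clock: 9.03
position: [570.6, 220.7, 63.3]
ee_rot: [1.0, 0.0, 0.0, 0.0]
contact_force: [0.2, 0.5, -1.3]
gripper_width: 12.8
grasp_force: 59.2
```

Emit:
{"op": "send_rows", "data": {
  "targets": [
    {"gripper": 1,"x": 0,"y": 0,"z": 0.1,"ax": 0,"ay": 0,"az": 0},
    {"gripper": 1,"x": 0,"y": 0,"z": 0.1,"ax": 0,"ay": 0,"az": 0}
  ]
}}

```text
clock: 9.2
position: [571.2, 221.2, 62.5]
ee_rot: [1.0, 0.0, 0.001, -0.001]
contact_force: [0.2, 0.6, -1.3]
gripper_width: 12.5
grasp_force: 59.2
```

Emit:
{"op": "send_rows", "data": {
  "targets": [
    {"gripper": 1,"x": 0,"y": 0,"z": 0.1,"ax": 0,"ay": 0,"az": 0},
    {"gripper": 1,"x": 0,"y": 0,"z": 0.1,"ax": 0,"ay": 0,"az": 0},
    {"gripper": 1,"x": 0,"y": 0,"z": 0,"ax": 0,"ay": 0,"az": 0}
  ]
}}

```text
clock: 9.45
position: [571.0, 221.1, 60.6]
ee_rot: [1.0, 0.0, 0.001, -0.0]
contact_force: [-0.8, -0.1, 3.9]
gripper_width: 12.3
grasp_force: 59.8
```

Emit:
{"op": "send_rows", "data": {
  "targets": [
    {"gripper": 0.2,"x": 0,"y": 0,"z": 0,"ax": 0,"ay": 0,"az": 0},
    {"gripper": 0.2,"x": 0,"y": 0,"z": 0,"ax": 0,"ay": 0,"az": 0},
    {"gripper": 0.2,"x": 0,"y": 0,"z": 0,"ax": 0,"ay": 0,"az": 0},
    {"gripper": 0.2,"x": 0,"y": 0,"z": 0,"ax": 0,"ay": 0,"az": 0}
  ]
}}

```text
clock: 9.78
position: [570.5, 220.7, 59.3]
ee_rot: [1.0, 0.0, 0.0, -0.0]
contact_force: [-0.0, 0.4, 0.4]
gripper_width: 34.4
grasp_force: 0.0
```

Emit:
{"op": "send_rows", "data": {
  "targets": [
    {"gripper": 0.2,"x": 0,"y": 0,"z": -2,"ax": 0,"ay": 0,"az": 0},
    {"gripper": 0.2,"x": 0,"y": 0,"z": -4,"ax": 0,"ay": 0,"az": 0},
    {"gripper": -0.5,"x": 0,"y": 0,"z": -4,"ax": 0,"ay": 0,"az": 0},
    {"gripper": -1,"x": 0,"y": 0,"z": -2,"ax": 0,"ay": 0,"az": 0},
    {"gripper": -1,"x": 0,"y": 0,"z": 0,"ax": 0,"ay": 0,"az": 0}
  ]
}}

```text
clock: 10.2
position: [573.5, 222.2, 185.9]
ee_rot: [1.0, 0.001, 0.005, -0.003]
contact_force: [-0.3, 0.8, 1.0]
gripper_width: 69.3
grasp_force: 0.0
```

```bash
python3 -c "
from h import *
im,d,m=snap('wrist','w6')
go(425.3,-102,180,0)"
```

```text
shift cm x -14.66 y 32.35 z 0.25 az 0.0 | TCP [571.8 221.6 182.5] yaw 0.0 j6 0.94 t 10.2 w 76.2
```

View pics/w6.png

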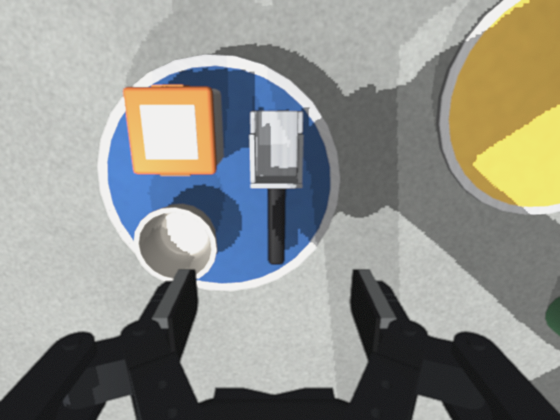

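The feeding kit is placed: tub (170,130), scoop (275,185), bowl (177,243), all apart. Next is the jar.

Emit:
{"op": "send_rows", "data": {
  "targets": [
    {"gripper": -1,"x": -1.5,"y": 3.3,"z": 0,"ax": 0,"ay": 0,"az": 0},
    {"gripper": -1,"x": -1.7,"y": 3.6,"z": 0,"ax": 0,"ay": 0,"az": 0},
    {"gripper": -1,"x": -1.7,"y": 3.6,"z": 0,"ax": 0,"ay": 0,"az": 0},
    {"gripper": -1,"x": -1.7,"y": 3.6,"z": 0,"ax": 0,"ay": 0,"az": 0},
    {"gripper": -1,"x": -1.7,"y": 3.6,"z": 0,"ax": 0,"ay": 0,"az": 0}
  ]
}}

```text
clock: 10.67
position: [485.4, 42.0, 177.7]
ee_rot: [1.0, 0.0, -0.002, 0.0]
contact_force: [0.6, -0.8, -0.6]
gripper_width: 85.6
grasp_force: 0.0
```

Emit:
{"op": "send_rows", "data": {
  "targets": [
    {"gripper": -1,"x": -1.7,"y": 3.6,"z": 0,"ax": 0,"ay": 0,"az": 0},
    {"gripper": -1,"x": -1.7,"y": 3.6,"z": 0,"ax": 0,"ay": 0,"az": 0},
    {"gripper": -1,"x": -1.7,"y": 3.6,"z": 0,"ax": 0,"ay": 0,"az": 0},
    {"gripper": -1,"x": -1.3,"y": 3.8,"z": 0,"ax": 0,"ay": 0,"az": 0},
    {"gripper": -1,"x": 0,"y": 0,"z": 0,"ax": 0,"ay": 0,"az": 0}
  ]
}}

```text
clock: 11.08
position: [419.2, -106.5, 177.7]
ee_rot: [1.0, -0.003, -0.003, 0.0]
contact_force: [0.1, 0.4, 0.6]
gripper_width: 85.6
grasp_force: 0.0
```

Emit:
{"op": "send_rows", "data": {
  "targets": [
    {"gripper": -1,"x": 0,"y": 0,"z": 0,"ax": 0,"ay": 0,"az": 0},
    {"gripper": -1,"x": 0,"y": 0,"z": 0,"ax": 0,"ay": 0,"az": 0}
  ]
}}

```text
clock: 11.25
position: [423.1, -102.4, 178.5]
ee_rot: [1.0, -0.0, -0.001, -0.0]
contact_force: [-0.1, 0.3, 0.5]
gripper_width: 85.1
grasp_force: 0.0
```

```bash
python3 -c "
from h import *
im,d,m=snap('wrist','w7');P=cloud(d,m)
print(*rect(P,np.array((425.3,-102)),45,54,70))
go(425.3,-102,12,0)"
```

```text
2905 [ 427.  -104.2   49.    48.9   91.2] [58. 60. 61.] [ 428.1 -104.3   59.6]
shift cm x 0.18 y 0.01 z 16.67 az 0.0 | TCP [ 423.5 -101.9  178.7] yaw 0.0 j6 1.43 t 11.3 w 85.4
```

The jar's lid measures 49 mm across at z 60, as it should. It's about 3 mm off the first estimate, so I'll correct on the way down.

Emit:
{"op": "send_rows", "data": {
  "targets": [
    {"gripper": -1,"x": 0.3,"y": 0.2,"z": 4,"ax": 0,"ay": 0,"az": 0},
    {"gripper": -1,"x": 0,"y": 0,"z": 4,"ax": 0,"ay": 0,"az": 0},
    {"gripper": -1,"x": 0,"y": 0,"z": 4,"ax": 0,"ay": 0,"az": 0},
    {"gripper": -1,"x": 0,"y": 0,"z": 3.5,"ax": 0,"ay": 0,"az": 0},
    {"gripper": -1,"x": 0,"y": 0,"z": 1.7,"ax": 0,"ay": 0,"az": 0}
  ]
}}

```text
clock: 11.72
position: [424.4, -103.2, 3.4]
ee_rot: [1.0, 0.001, -0.004, 0.0]
contact_force: [-0.0, 0.1, 0.3]
gripper_width: 85.2
grasp_force: 0.0
```

Emit:
{"op": "send_rows", "data": {
  "targets": [
    {"gripper": 1,"x": 0,"y": 0,"z": 0,"ax": 0,"ay": 0,"az": 0},
    {"gripper": 1,"x": 0,"y": 0,"z": 0,"ax": 0,"ay": 0,"az": 0},
    {"gripper": 1,"x": 0,"y": 0,"z": 0,"ax": 0,"ay": 0,"az": 0},
    {"gripper": 1,"x": 0,"y": 0,"z": 0,"ax": 0,"ay": 0,"az": 0},
    {"gripper": 1,"x": 0,"y": 0,"z": 0,"ax": 0,"ay": 0,"az": 0}
  ]
}}

```text
clock: 12.13
position: [427.7, -103.9, 8.7]
ee_rot: [1.0, 0.0, 0.002, -0.0]
contact_force: [-0.3, -0.2, -1.3]
gripper_width: 52.8
grasp_force: 62.9
```

```bash
python3 -c "
from h import *
go(598,0,100,0);print(arm.read_state()['grasp_force'])"
```

```text
shift cm x 17.04 y -10.37 z -9.13 az 0.0 | TCP [ 427.7 -103.9    8.7] yaw 0.0 j6 1.44 t 12.1 w 52.8
62.86859750747681
```

Emit:
{"op": "send_rows", "data": {
  "targets": [
    {"gripper": 1,"x": 0,"y": 0,"z": -2,"ax": 0,"ay": 0,"az": 0},
    {"gripper": 1,"x": 0,"y": 0,"z": -3.5,"ax": 0,"ay": 0,"az": 0},
    {"gripper": 1,"x": 0,"y": 0,"z": -3.5,"ax": 0,"ay": 0,"az": 0},
    {"gripper": 1,"x": 1,"y": -0.7,"z": -1,"ax": 0,"ay": 0,"az": 0},
    {"gripper": 1,"x": 2.5,"y": -1.5,"z": 0,"ax": 0,"ay": 0,"az": 0}
  ]
}}

```text
clock: 12.55
position: [461.3, -82.7, 111.9]
ee_rot: [1.0, -0.001, 0.004, -0.001]
contact_force: [-0.3, -0.3, -2.4]
gripper_width: 52.7
grasp_force: 63.4
```

Emit:
{"op": "send_rows", "data": {
  "targets": [
    {"gripper": 1,"x": 3,"y": -1.8,"z": 0,"ax": 0,"ay": 0,"az": 0},
    {"gripper": 1,"x": 3,"y": -1.8,"z": 0,"ax": 0,"ay": 0,"az": 0},
    {"gripper": 1,"x": 3,"y": -1.8,"z": 0,"ax": 0,"ay": 0,"az": 0},
    {"gripper": 1,"x": 2.5,"y": -1.5,"z": 0,"ax": 0,"ay": 0,"az": 0},
    {"gripper": 1,"x": 2,"y": -1.3,"z": 0,"ax": 0,"ay": 0,"az": 0}
  ]
}}

```text
clock: 12.97
position: [598.5, 1.1, 108.4]
ee_rot: [1.0, 0.0, 0.001, -0.0]
contact_force: [-0.4, -0.5, -0.7]
gripper_width: 52.6
grasp_force: 63.4
```

Emit:
{"op": "send_rows", "data": {
  "targets": [
    {"gripper": 1,"x": 0,"y": 0,"z": 0,"ax": 0,"ay": 0,"az": 0},
    {"gripper": 1,"x": 0,"y": 0,"z": 0,"ax": 0,"ay": 0,"az": 0},
    {"gripper": 1,"x": 0,"y": 0,"z": 0,"ax": 0,"ay": 0,"az": 0}
  ]
}}

```text
clock: 13.22
position: [595.5, -0.4, 107.5]
ee_rot: [1.0, -0.0, -0.0, -0.0]
contact_force: [-0.4, -0.1, -1.4]
gripper_width: 53.0
grasp_force: 63.4
```

```bash
python3 -c "
from h import *
im,d,m=snap('wrist','w8')
go(598,0,33.7,0);s=arm.read_state();print(s['grasp_force'],s['contact_force'])"
```

```text
shift cm x 0.27 y -0.07 z 7.39 az -0.0 | TCP [595.3  -0.7 107.6] yaw -0.0 j6 1.30 t 13.3 w 53.0
63.39986443519592 [-0.46338847 -0.25242804 -1.54350487]
```

View pics/w8.png

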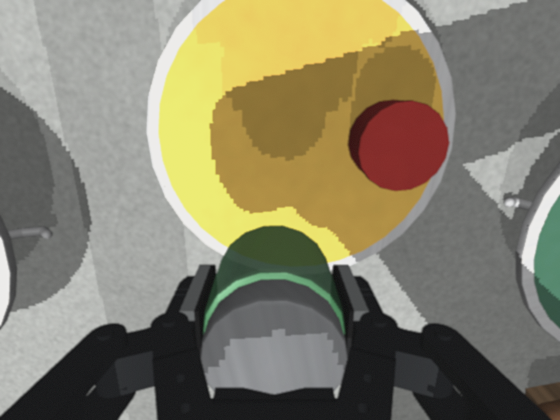

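The jar is held upright at (275,300), with the tin well clear at (400,145). I'll lower it gently.

Emit:
{"op": "send_rows", "data": {
  "targets": [
    {"gripper": 1,"x": 0.4,"y": -0.1,"z": 2.5,"ax": 0,"ay": 0,"az": 0},
    {"gripper": 1,"x": 0,"y": 0,"z": 2.5,"ax": 0,"ay": 0,"az": 0},
    {"gripper": 1,"x": 0,"y": 0,"z": 1,"ax": 0,"ay": 0,"az": 0},
    {"gripper": 1,"x": 0,"y": 0,"z": 0.5,"ax": 0,"ay": 0,"az": 0},
    {"gripper": 1,"x": 0,"y": 0,"z": 0.4,"ax": 0,"ay": 0,"az": 0}
  ]
}}

```text
clock: 13.68
position: [600.2, 0.2, 38.4]
ee_rot: [1.0, 0.0, -0.0, 0.0]
contact_force: [0.2, 0.6, -1.7]
gripper_width: 52.6
grasp_force: 63.4
```

Emit:
{"op": "send_rows", "data": {
  "targets": [
    {"gripper": 1,"x": 0,"y": 0,"z": 0.2,"ax": 0,"ay": 0,"az": 0},
    {"gripper": 1,"x": 0,"y": 0,"z": 0.1,"ax": 0,"ay": 0,"az": 0},
    {"gripper": 1,"x": 0,"y": 0,"z": 0.1,"ax": 0,"ay": 0,"az": 0},
    {"gripper": 1,"x": 0,"y": 0,"z": 0,"ax": 0,"ay": 0,"az": 0}
  ]
}}

```text
clock: 14.02
position: [600.9, 0.9, 35.0]
ee_rot: [1.0, 0.0, 0.001, -0.0]
contact_force: [-0.3, -0.0, -1.6]
gripper_width: 53.0
grasp_force: 63.4
```

Emit:
{"op": "send_rows", "data": {
  "targets": [
    {"gripper": 1,"x": 0,"y": 0,"z": 0.1,"ax": 0,"ay": 0,"az": 0},
    {"gripper": 1,"x": 0,"y": 0,"z": 0.05,"ax": 0,"ay": 0,"az": 0},
    {"gripper": 1,"x": 0,"y": 0,"z": 0,"ax": 0,"ay": 0,"az": 0},
    {"gripper": 1,"x": 0,"y": 0,"z": 0,"ax": 0,"ay": 0,"az": 0}
  ]
}}

```text
clock: 14.35
position: [600.8, 0.9, 33.3]
ee_rot: [1.0, 0.0, 0.0, -0.0]
contact_force: [-1.7, -0.2, 2.1]
gripper_width: 52.7
grasp_force: 63.7
```

Contact is made: the vertical force went from −1.6 to +2.1 N. I'll release and rise.

Emit:
{"op": "send_rows", "data": {
  "targets": [
    {"gripper": -0.6,"x": 0,"y": 0,"z": 0,"ax": 0,"ay": 0,"az": 0},
    {"gripper": -0.6,"x": 0,"y": 0,"z": 0,"ax": 0,"ay": 0,"az": 0},
    {"gripper": -0.6,"x": 0,"y": 0,"z": 0,"ax": 0,"ay": 0,"az": 0},
    {"gripper": -0.6,"x": 0,"y": 0,"z": 0,"ax": 0,"ay": 0,"az": 0}
  ]
}}

```text
clock: 14.68
position: [600.6, 0.7, 32.8]
ee_rot: [1.0, 0.0, 0.0, 0.0]
contact_force: [-0.0, 0.9, 0.7]
gripper_width: 68.2
grasp_force: 0.0
```

Emit:
{"op": "send_rows", "data": {
  "targets": [
    {"gripper": -0.6,"x": 0,"y": 0,"z": -2,"ax": 0,"ay": 0,"az": 0},
    {"gripper": -0.6,"x": 0,"y": 0,"z": -4,"ax": 0,"ay": 0,"az": 0},
    {"gripper": -0.6,"x": 0,"y": 0,"z": -4,"ax": 0,"ay": 0,"az": 0},
    {"gripper": -0.6,"x": 0,"y": 0,"z": -4,"ax": 0,"ay": 0,"az": 0},
    {"gripper": -0.6,"x": 0,"y": 0,"z": 0,"ax": 0,"ay": 0,"az": 0}
  ]
}}

```text
clock: 15.1
position: [605.7, 1.1, 182.5]
ee_rot: [1.0, 0.001, 0.009, -0.001]
contact_force: [1.1, 0.1, 1.2]
gripper_width: 68.6
grasp_force: 0.0
```

```bash
python3 -c "
from h import *
im,d,m=snap('top');P=cloud(d,m)
print(*rect(P,np.array((600,0)),45,74,95))
go(367.5,-260,170,15)"
```

```text
167 [588.8   5.2  48.5  30.3  86.3] [78. 84. 88.] [589.4   4.8  83.5]
shift cm x -23.63 y 26.10 z 0.85 az -14.9 | TCP [603.5   1.2 178.5] yaw 0.1 j6 1.30 t 15.2 w 68.6
```

Emit:
{"op": "send_rows", "data": {
  "targets": [
    {"gripper": -0.6,"x": -2.4,"y": 2.6,"z": 0,"ax": 0,"ay": 0,"az": 0},
    {"gripper": -0.6,"x": -2.6,"y": 2.9,"z": 0,"ax": 0,"ay": 0,"az": 0},
    {"gripper": -0.6,"x": -2.6,"y": 2.9,"z": 0,"ax": 0,"ay": 0,"az": 0},
    {"gripper": -0.6,"x": -2.6,"y": 2.9,"z": 0,"ax": 0,"ay": 0,"az": 0},
    {"gripper": -0.6,"x": -2.6,"y": 2.9,"z": 0,"ax": 0,"ay": 0,"az": 0}
  ]
}}

```text
clock: 15.57
position: [470.5, -142.2, 171.8]
ee_rot: [1.0, 0.0, -0.001, -0.0]
contact_force: [-1.0, -1.0, 0.3]
gripper_width: 68.0
grasp_force: 0.0
```

Emit:
{"op": "send_rows", "data": {
  "targets": [
    {"gripper": -0.6,"x": -2.6,"y": 2.9,"z": 0,"ax": 0,"ay": 0,"az": 0},
    {"gripper": -0.6,"x": -2.6,"y": 2.9,"z": 0,"ax": 0,"ay": 0,"az": 0},
    {"gripper": -0.6,"x": -2.6,"y": 2.9,"z": 0,"ax": 0,"ay": 0,"az": 0},
    {"gripper": -0.6,"x": -2.7,"y": 3,"z": 0,"ax": 0,"ay": 0,"az": 0},
    {"gripper": -0.6,"x": 0,"y": 0,"z": 0,"ax": 0,"ay": 0,"az": -5}
  ]
}}

```text
clock: 15.98
position: [362.4, -260.8, 171.7]
ee_rot: [0.999, 0.041, -0.002, -0.001]
contact_force: [0.5, 0.9, -0.2]
gripper_width: 67.9
grasp_force: 0.0
```

Emit:
{"op": "send_rows", "data": {
  "targets": [
    {"gripper": -0.6,"x": 0,"y": 0,"z": 0,"ax": 0,"ay": 0,"az": -5},
    {"gripper": -0.6,"x": 0,"y": 0,"z": 0,"ax": 0,"ay": 0,"az": -5},
    {"gripper": -0.6,"x": 0,"y": 0,"z": 0,"ax": 0,"ay": 0,"az": 0},
    {"gripper": -0.6,"x": 0,"y": 0,"z": 0,"ax": 0,"ay": 0,"az": 0}
  ]
}}

```text
clock: 16.32
position: [367.1, -258.2, 172.2]
ee_rot: [0.992, 0.129, -0.001, -0.0]
contact_force: [-0.2, -0.5, -0.6]
gripper_width: 68.4
grasp_force: 0.0
```

```bash
python3 -c "
from h import *
im,d,m=snap('wrist','w9');P=cloud(d,m)
r=rect(P,np.array((367.5,-260)),75,27,45);print(*r)
go(r[1][0],r[1][1],0,r[1][4])
im,d,m=snap('top');P=cloud(d,m)
print(*rect(P,np.array((600,0)),45,74,95))"
```

```text
5871 [ 368.9 -263.8  114.    40.1   14.2] [31. 33. 35.] [ 373.  -262.6   33.2]
shift cm x 0.01 y 0.59 z 17.23 az 0.7 | TCP [ 367.3 -258.1  172.3] yaw 14.9 j6 2.08 t 16.4 w 68.4
272 [597.7   4.8  48.6  47.9  25.7] [79. 84. 88.] [597.8   4.4  83.9]
```

View pics/w9.png

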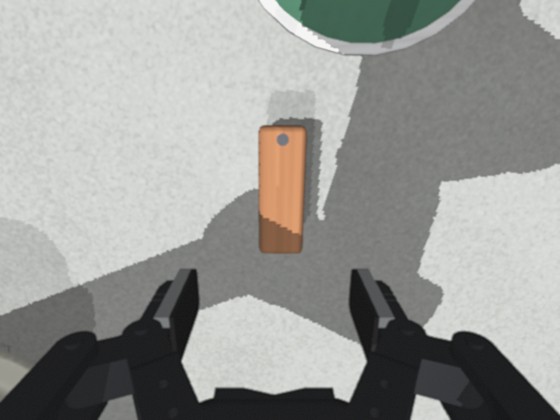

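The brush is at (282,190), in line with the tool and undisturbed. The jar stands at (598,4). I'll descend onto the brush.

Emit:
{"op": "send_rows", "data": {
  "targets": [
    {"gripper": -0.6,"x": 0,"y": 0.5,"z": 4,"ax": 0,"ay": 0,"az": 0.6},
    {"gripper": -0.6,"x": 0,"y": 0,"z": 4,"ax": 0,"ay": 0,"az": 0},
    {"gripper": -0.6,"x": 0,"y": 0,"z": 4,"ax": 0,"ay": 0,"az": 0},
    {"gripper": -0.6,"x": 0,"y": 0,"z": 3,"ax": 0,"ay": 0,"az": 0},
    {"gripper": -0.6,"x": 0,"y": 0,"z": 1.5,"ax": 0,"ay": 0,"az": 0}
  ]
}}

```text
clock: 16.83
position: [366.5, -262.2, 4.3]
ee_rot: [0.992, 0.125, -0.003, -0.001]
contact_force: [0.0, -0.1, 0.4]
gripper_width: 68.2
grasp_force: 0.0
```

Emit:
{"op": "send_rows", "data": {
  "targets": [
    {"gripper": 1,"x": 0,"y": 0,"z": 0,"ax": 0,"ay": 0,"az": 0},
    {"gripper": 1,"x": 0,"y": 0,"z": 0,"ax": 0,"ay": 0,"az": 0},
    {"gripper": 1,"x": 0,"y": 0,"z": 0,"ax": 0,"ay": 0,"az": 0},
    {"gripper": 1,"x": 0,"y": 0,"z": 0,"ax": 0,"ay": 0,"az": 0},
    {"gripper": 1,"x": 0,"y": 0,"z": 0,"ax": 0,"ay": 0,"az": 0}
  ]
}}

```text
clock: 17.25
position: [369.8, -263.4, 9.1]
ee_rot: [0.992, 0.125, 0.001, 0.001]
contact_force: [-0.1, 0.3, -1.5]
gripper_width: 39.1
grasp_force: 60.7
```

```bash
python3 -c "
from h import *
go(678,22,130,-43);print(arm.read_state()['grasp_force'])"
```

```text
shift cm x 36.95 y -19.97 z -12.09 az 57.4 | TCP [ 369.8 -263.4    9.1] yaw 14.4 j6 2.08 t 17.2 w 39.1
60.69527864456177
```

Emit:
{"op": "send_rows", "data": {
  "targets": [
    {"gripper": 1,"x": 0,"y": 0,"z": -2,"ax": 0,"ay": 0,"az": 0},
    {"gripper": 1,"x": 0,"y": 0,"z": -4,"ax": 0,"ay": 0,"az": 0},
    {"gripper": 1,"x": 0,"y": 0,"z": -4,"ax": 0,"ay": 0,"az": 0},
    {"gripper": 1,"x": 0,"y": 0,"z": -4,"ax": 0,"ay": 0,"az": 0},
    {"gripper": 1,"x": 2.5,"y": -1.3,"z": 0,"ax": 0,"ay": 0,"az": 0}
  ]
}}

```text
clock: 17.67
position: [392.4, -247.0, 156.6]
ee_rot: [0.992, 0.124, 0.007, 0.004]
contact_force: [1.8, -0.8, 0.3]
gripper_width: 39.3
grasp_force: 61.0
```

Emit:
{"op": "send_rows", "data": {
  "targets": [
    {"gripper": 1,"x": 3.5,"y": -1.9,"z": 0,"ax": 0,"ay": 0,"az": 0},
    {"gripper": 1,"x": 3.5,"y": -1.9,"z": 0,"ax": 0,"ay": 0,"az": 0},
    {"gripper": 1,"x": 3.5,"y": -1.9,"z": 0,"ax": 0,"ay": 0,"az": 0},
    {"gripper": 1,"x": 3.5,"y": -1.9,"z": 0,"ax": 0,"ay": 0,"az": 0},
    {"gripper": 1,"x": 3.5,"y": -1.9,"z": 0,"ax": 0,"ay": 0,"az": 0}
  ]
}}

```text
clock: 18.08
position: [536.7, -107.1, 149.1]
ee_rot: [0.992, 0.125, 0.001, -0.0]
contact_force: [0.7, -0.9, -1.4]
gripper_width: 38.8
grasp_force: 60.9
```

Emit:
{"op": "send_rows", "data": {
  "targets": [
    {"gripper": 1,"x": 3.5,"y": -1.9,"z": 0,"ax": 0,"ay": 0,"az": 0},
    {"gripper": 1,"x": 3.5,"y": -1.9,"z": 0,"ax": 0,"ay": 0,"az": 0},
    {"gripper": 1,"x": 3.5,"y": -1.9,"z": 0,"ax": 0,"ay": 0,"az": 0},
    {"gripper": 1,"x": 3.5,"y": -1.9,"z": 0,"ax": 0,"ay": 0,"az": 0},
    {"gripper": 1,"x": 3,"y": -1.6,"z": 0,"ax": 0,"ay": 0,"az": 0}
  ]
}}

```text
clock: 18.5
position: [678.9, 24.8, 148.8]
ee_rot: [0.992, 0.126, 0.001, -0.0]
contact_force: [0.3, -0.3, -0.4]
gripper_width: 38.7
grasp_force: 60.9
```

Emit:
{"op": "send_rows", "data": {
  "targets": [
    {"gripper": 1,"x": 0,"y": 0,"z": 0,"ax": 0,"ay": 0,"az": 6},
    {"gripper": 1,"x": 0,"y": 0,"z": 0,"ax": 0,"ay": 0,"az": 6.5},
    {"gripper": 1,"x": 0,"y": 0,"z": 0,"ax": 0,"ay": 0,"az": 6.5},
    {"gripper": 1,"x": 0,"y": 0,"z": 0,"ax": 0,"ay": 0,"az": 6.5},
    {"gripper": 1,"x": 0,"y": 0,"z": 0,"ax": 0,"ay": 0,"az": 6.5}
  ]
}}

```text
clock: 18.92
position: [677.2, 22.9, 148.6]
ee_rot: [0.988, -0.156, 0.0, -0.0]
contact_force: [-0.5, 0.1, -1.1]
gripper_width: 38.9
grasp_force: 61.0
```

Emit:
{"op": "send_rows", "data": {
  "targets": [
    {"gripper": 1,"x": 0,"y": 0,"z": 0,"ax": 0,"ay": 0,"az": 6.5},
    {"gripper": 1,"x": 0,"y": 0,"z": 0,"ax": 0,"ay": 0,"az": 6.5},
    {"gripper": 1,"x": 0,"y": 0,"z": 0,"ax": 0,"ay": 0,"az": 6.5},
    {"gripper": 1,"x": 0,"y": 0,"z": 0,"ax": 0,"ay": 0,"az": 5.9},
    {"gripper": 1,"x": 0,"y": 0,"z": 0,"ax": 0,"ay": 0,"az": 0}
  ]
}}

```text
clock: 19.33
position: [677.2, 22.7, 148.7]
ee_rot: [0.93, -0.367, 0.0, -0.0]
contact_force: [-0.3, -0.0, -0.9]
gripper_width: 38.6
grasp_force: 60.9
```

```bash
python3 -c "
from h import *
im,d,m=snap('wrist','w10')
go(678,22,34.1,-43);s=arm.read_state();print(s['grasp_force'],s['contact_force'])"
```

```text
shift cm x 0.10 y -0.00 z 11.45 az 0.1 | TCP [677.3  22.7 148.6] yaw -42.9 j6 0.55 t 19.4 w 38.9
60.939316749572754 [ 0.06739345  0.41422935 -0.97392003]
```

View pics/w10.png

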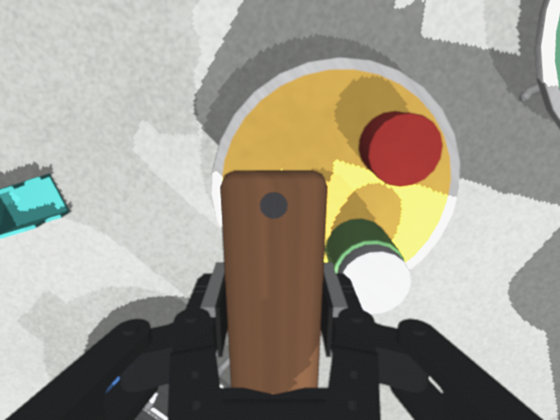

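The brush is held level at (273,280). The tin (400,148) and the upright jar (372,265) are clear. I'll lower it.

Emit:
{"op": "send_rows", "data": {
  "targets": [
    {"gripper": 1,"x": 0.1,"y": 0,"z": 3,"ax": 0,"ay": 0,"az": 0},
    {"gripper": 1,"x": 0,"y": 0,"z": 3,"ax": 0,"ay": 0,"az": 0},
    {"gripper": 1,"x": 0,"y": 0,"z": 3,"ax": 0,"ay": 0,"az": 0},
    {"gripper": 1,"x": 0,"y": 0,"z": 1.5,"ax": 0,"ay": 0,"az": 0},
    {"gripper": 1,"x": 0,"y": 0,"z": 0.6,"ax": 0,"ay": 0,"az": 0}
  ]
}}

```text
clock: 19.8
position: [675.9, 21.6, 33.6]
ee_rot: [0.931, -0.366, -0.003, 0.002]
contact_force: [-0.6, 1.4, 0.7]
gripper_width: 38.9
grasp_force: 61.2
```

Emit:
{"op": "send_rows", "data": {
  "targets": [
    {"gripper": 1,"x": 0,"y": 0,"z": 0.1,"ax": 0,"ay": 0,"az": 0},
    {"gripper": 1,"x": 0,"y": 0,"z": 0.1,"ax": 0,"ay": 0,"az": 0},
    {"gripper": 1,"x": 0,"y": 0,"z": 0.1,"ax": 0,"ay": 0,"az": 0},
    {"gripper": 1,"x": 0,"y": 0,"z": 0,"ax": 0,"ay": 0,"az": 0},
    {"gripper": 1,"x": 0,"y": 0,"z": 0,"ax": 0,"ay": 0,"az": 0}
  ]
}}

```text
clock: 20.22
position: [678.8, 22.1, 35.1]
ee_rot: [0.931, -0.366, 0.001, -0.001]
contact_force: [-0.6, -0.8, -1.0]
gripper_width: 38.6
grasp_force: 60.8
```

Emit:
{"op": "send_rows", "data": {
  "targets": [
    {"gripper": 1,"x": 0,"y": 0,"z": 0.1,"ax": 0,"ay": 0,"az": 0},
    {"gripper": 1,"x": 0,"y": 0,"z": 0,"ax": 0,"ay": 0,"az": 0},
    {"gripper": -0.3,"x": 0,"y": 0,"z": 0,"ax": 0,"ay": 0,"az": 0},
    {"gripper": -0.3,"x": 0,"y": 0,"z": 0,"ax": 0,"ay": 0,"az": 0},
    {"gripper": -0.3,"x": 0,"y": 0,"z": 0,"ax": 0,"ay": 0,"az": 0}
  ]
}}

```text
clock: 20.63
position: [678.3, 22.0, 33.0]
ee_rot: [0.93, -0.366, 0.0, -0.0]
contact_force: [0.3, 0.1, 0.0]
gripper_width: 55.4
grasp_force: 0.0
```

Emit:
{"op": "send_rows", "data": {
  "targets": [
    {"gripper": -0.3,"x": 0,"y": 0,"z": 0,"ax": 0,"ay": 0,"az": 0},
    {"gripper": -0.3,"x": 0,"y": 0,"z": -2,"ax": 0,"ay": 0,"az": 0},
    {"gripper": -0.3,"x": 0,"y": 0,"z": -4,"ax": 0,"ay": 0,"az": 0},
    {"gripper": -0.3,"x": 0,"y": 0,"z": -4,"ax": 0,"ay": 0,"az": 0},
    {"gripper": -0.3,"x": 0,"y": 0,"z": -4,"ax": 0,"ay": 0,"az": 0}
  ]
}}

```text
clock: 21.05
position: [677.8, 21.8, 174.1]
ee_rot: [0.93, -0.366, -0.0, 0.0]
contact_force: [0.6, 0.4, 0.3]
gripper_width: 55.6
grasp_force: 0.0
```

Emit:
{"op": "send_rows", "data": {
  "targets": [
    {"gripper": -0.3,"x": -3.5,"y": 0,"z": -2,"ax": 0,"ay": 0,"az": 0},
    {"gripper": -0.3,"x": -3.5,"y": 0,"z": -2,"ax": 0,"ay": 0,"az": 0},
    {"gripper": -0.3,"x": -3.5,"y": 0,"z": 0,"ax": 0,"ay": 0,"az": 0},
    {"gripper": -0.3,"x": -3.5,"y": 0,"z": 0,"ax": 0,"ay": 0,"az": 0},
    {"gripper": -0.3,"x": 0,"y": 0,"z": 0,"ax": 0,"ay": 0,"az": 0}
  ]
}}

```text
clock: 21.47
position: [572.1, 120.3, 214.0]
ee_rot: [0.931, -0.364, -0.0, -0.001]
contact_force: [0.1, -0.6, -0.2]
gripper_width: 55.4
grasp_force: 0.0
```

```bash
python3 - <<'E'
from h import *
im,d,m=snap('top');P=cloud(d,m)
for n,c,r,a,b in [('tub',(630,289),42,95,120),('jar',(599,2),40,75,95),('brush',(678,22),75,50,68),('bowl',(545,304),45,75,100),('tin',(648,-69),40,50,70),('scoop',(585,221),70,67,92)]:
    try: print(n,*rect(P,np.array(c),r,a,b))
    except Exception: print(n,'none')
cv2.imwrite('pics/end.png',cv2.cvtColor(cv2.resize(im[100:320,140:420],None,fx=2.7,fy=2.7),cv2.COLOR_RGB2BGR))
s=arm.read_state();print(s['clock'],s['position'])
E
```

```text
tub 51 [656.3 305.3  39.   14.3 116.1] [101. 104. 109.] [653.4 307.2 103.9]
jar 269 [598.1   4.9  48.1  47.5 110.9] [79. 84. 88.] [597.9   4.4  84. ]
brush 600 [658.4   8.6 114.3  92.8 135.9] [53. 58. 62.] [675.2  26.1  57.8]
bowl 12 [520.9 286.   33.1   6.2 121.6] [79. 87. 91.] [524.9 281.2  86.4]
tin 257 [648.4 -69.1  48.9  46.9 178.5] [54. 58. 63.] [648.2 -68.6  58.2]
scoop 82 [543.1 224.   38.1  14.1 178.8] [75. 80. 84.] [542.1 223.5  79.6]
21.5167 [573.90055891 119.218057   213.88469735]
```

View pics/end.png

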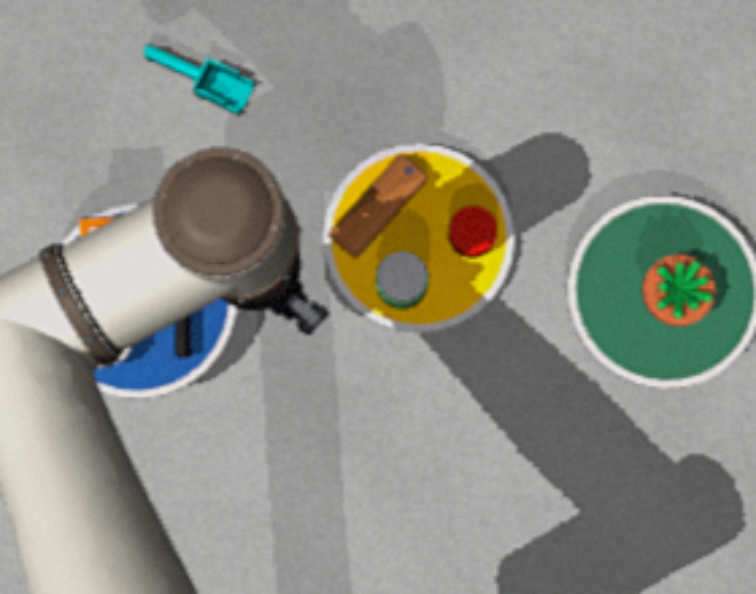

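The yellow tier shows brush (380,205), jar (402,278) and tin (473,230), all apart. The arm hides much of the blue tier here, so I'll check it from the scene camera and hand in if nothing has moved.

```bash
python3 - <<'E'
from h import *
im,d,m=snap('scene');P=cloud(d,m)
ok=1
for n,c,r,a,b in [('tub',(630,289),42,98,120),('bowl',(545,304),45,80,100),('scoop',(585,221),70,64,92)]:
    x=rect(P,np.array(c),r,a,b); print(n,*x); ok&=x[0]>30 and np.hypot(x[3][0]-c[0],x[3][1]-c[1])<20
print(ok, arm.job_done() if ok else '')
E
```

```text
tub 452 [631.2 286.7  59.8  59.4   1. ] [101. 106. 109.] [633.1 285.  105.4]
bowl 154 [548.2 296.3  65.9  53.3  91.1] [81. 88. 93.] [550.2 298.4  87.1]
scoop 605 [589.6 243.  120.   84.6 168.7] [65. 78. 89.] [588.  233.6  77.5]
the job is handed in; nothing more can be done
1 None
```

Both kits are on their tiers and the job is handed in at about 21.6 s: tub and scoop on blue, jar and brush on yellow, jar set down gently, and the tin, bowl and plant not touched.

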